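# Take a field data logger apart for service

### The job

Take the stacked data logger apart from the top down, one module at a time, setting each in its own place before you take the next: the orange sensor upright in the round steel dish, the white radio in the red test tray, the green circuit module in the yellow programming tray, and last the blue battery in the black charging cradle. Each must end right way up and flat on the floor of its place, inside the rim; set the modules down rather than dropping them, and leave the multimeter and the brass tin where they are.

Things in the scene. Friction and masses are not known exactly. Their poses are not given: they have to be found in the camera images.
- sensor: Sensor head, top of the stack: upright orange cylinder, diameter 28 mm, 40 mm tall, black band round its lower part, dark disc on top, about 70 g. Origin at the centre of its underside, z up along its axis; yaw means nothing.
- radio: Radio module, under the sensor: white block 62 (x) x 36 (y) x 34 mm tall, grey strips on its two ends, about 90 g. Origin at the centre of its underside, z up.
- circuit: Circuit module, under the radio: green block 88 (x) x 48 (y) x 34 mm tall, black and brass header strips on its two ends, about 110 g. Origin at the centre of its underside, z up.
- battery: Battery module, bottom of the stack, standing on the bench: blue block 112 (x) x 62 (y) x 38 mm tall with brass terminals on its two ends, about 300 g. Origin at the centre of its underside, z up. The four modules merely rest on each other (nothing clips), roughly centred and nearly parallel; the whole stack is 146 mm tall.
- dish: Place of the sensor: round dark steel dish, inner diameter 48 mm, outer 58 mm. Fixed to the bench. Origin at the centre of the underside, z up; floor 4 mm above the origin, rim top 9 mm above it (5 mm above the floor), walls 5 mm thick.
- tester: Place of the radio: red test tray with a bright metal plate on its floor, inside 82 (x) x 56 (y) mm, outside 92 x 66 mm; the radio's long side goes along its x, either way round. Fixed to the bench. Origin at the centre of the underside, z up; floor 4 mm above the origin, rim top 9 mm above it (5 mm above the floor), walls 5 mm thick.
- programmer: Place of the circuit module: yellow tray with a small black strip on its floor, inside 108 (x) x 68 (y) mm, outside 118 x 78 mm; the module's long side goes along its x, either way round. Fixed to the bench. Origin at the centre of the underside, z up; floor 4 mm above the origin, rim top 9 mm above it (5 mm above the floor), walls 5 mm thick.
- charger: Place of the battery: black charging cradle with four brass contacts on its floor, inside 132 (x) x 82 (y) mm, outside 142 x 92 mm; the battery's long side goes along its x, either way round. Fixed to the bench. Origin at the centre of the underside, z up; floor 4 mm above the origin, rim top 9 mm above it (5 mm above the floor), walls 5 mm thick.
- multimeter: Bystander: loose red multimeter with a black face, lying flat, 150 (x) x 74 (y) x 37 mm. Origin at the centre of its underside, z up.
- tin: Bystander: loose round brass tin, diameter 57 mm, 34 mm tall. Origin at the centre of its underside, z up.
There are look-alikes about, which are no part of the job. Of the things that look like the sensor, the smaller one is meant.

How it is judged:
By the outcome, as a careful person would: the job done as asked, in the order asked, and still so for the second after the job is handed in, with the robot touching nothing.
It also fails if it takes over 120 s, if anything falls off the work surface, if the arm or the gripper's body presses on something with over 40 N, if the wrist force passes 120 N, or if a joint passes its speed limit or range.

### The arm

A 6-joint arm with a two-finger parallel gripper is mounted at the origin on the work surface. World frame = base frame: x ahead of the robot, y to its left, z up, the work surface at z = 0. Lengths are in mm, angles in rad, forces in N, time in s.
With the tool pointing down it reaches from about 350 to 975 mm from the base axis. Payload 7.1 kg.
Tool frame: the origin (TCP) lies at the very end of the fingers, on their centre line; the grasp point (between the pads) lies 19 mm behind it (ctrl.grasp_offset is the distance from the TCP to the grasp point, in mm); z points along the fingers, y is the line along which they close (so a half turn about z gives the same grasp; the last joint's range is limited). The gripper opens to 88 mm and grips with 3 to 60 N. Pads are 20 mm wide; open, the fingers measure 115 mm over their backs; the gripper's body (75 mm by 178 mm) begins 61 mm behind the grasp point.
Start: joints at [-1.209, 0.423, 1.63, -0, 1.089, -0.019], TCP at [232.306, -580.206, 222.675] pointing down, gripper open.
Joint ranges: [-3, 3], [-0.9, 2.11], [0.09, 2.58], [-1.31, 4.45], [0.11, 2.69], [-2.54, 2.54]. Speed limits (rad/s): [2.39, 2.39, 3.01, 3.14, 3.14, 3.14].

### API

Orientations are given as a rotation vector (axis times angle).
In Python, from workcell import ctrl, viewer, ticket, models gives the robot as it stands.
- The arm moves only by the tool play_rows, never from a script. Its arguments are lists of equal length, an entry for each row: "dp": the shift along the world's x, y, z in mm, a list of three; "yaw": the turn about the world's z in degrees. In form: {"dp": [[tx, ty, tz], ...], "yaw": [yaw, ...]}. A call has 1 to 8 rows; each row shifts and turns the commanded pose from where the row before left it; what a row does not reach is not made up. A row lasts 1/12 s, in which the tool goes at most 41.7 mm and 7.16 degrees, less where a joint would pass 70% of its speed; a pose out of reach is approached as far as the arm can. A call is refused whole if a number of a shift passes 41.7 or a number of a turn 7.16, either way. A call with a gripper value outside its range is refused whole. "gripper" is the closure, from 0 (fully open) to 1 (shut), set as the call begins (left out, the last holds). The fingers move at their own pace and stop on an object; the grip force is fixed at half the most. Time passes only in rows, so rows that do not move let the fingers close. It gives the time, the measured TCP pose, the force, the opening and the grip force at its end, in the units of the state.
- ctrl.get_obs(): the state, without advancing time (a new reading comes with each control period).
- viewer.get_image(name): name is "side" or "top" or "wrist"; returns a dict with "pixels" (480x640x3 uint8, red, green, blue), "range_z" (480x640 float32, mm along the optical axis (not along the pixel's ray), 0 where there is no reading), "fx", "fy", "cx", "cy" (pixels), "T" (4x4, takes a point from camera to world coordinates); the wrist camera has in their place "hand_eye" (4x4, takes a point from camera to tool coordinates, whose origin is the TCP and whose axes are the flange's). Camera axes: x right, y up, looking along -z (the intrinsics and any distortion apply to the point x, -y, -z); pixel columns grow to the right and rows downward; lengths in mm; the calibration is good to about 2 mm. The wrist camera is an equidistant fisheye: a pixel r from the principal point sees the ray r / f radians off the axis. A picture is of the moment at which its call begins: read the wrist's pose just before it.
- ticket.close_job(): hands the job in; it is judged then, once.
Trained networks look in a picture, given as the dict that the camera call returned (one of the last four; its "shot" number tells which), for a name from the list of things; names that differ only in an ending like _2 or _b are one class to them, and where a whole thing is asked for, a point or a joint stands for the part that bears it (a point fixed in the world has none). Each returns a list of dicts, best first, with "conf" (0 to 1); they miss things now and then, are a little off and sometimes report something else, mostly with a low value. They report only what shows in the picture. A call takes as long as a camera call. They do not tell look-alikes from the thing itself.
- models.look_for(picture, name): "bbox" ([centre column, centre row, width, height] in pixels, round what is visible of it).
- models.landmark_of(picture, name): "location" ([column, row] in pixels: a listed point, or the origin of a listed thing).
The state is a dict: "t": time; "qpos": joint angles; "qvel": joint speeds; "joint_torque": joint torques, N m; "ee_pos": TCP position; "orientation": TCP orientation; "ft_force": force on the tool from outside, world axes, zero at the start; "moment": the same for the moment, N m; "width": finger opening in mm; "grasp_force": force on a finger pad.
Only numpy, scipy, OpenCV 4.12 (cv2) and the standard library are available. Lean on these libraries where they do the work, as an engineer would, in place of code of your own. Each camera call takes 0.05 s, during which the arm holds its last target. There are 200 camera calls.

## Working session

There is one attempt and no reset: what is moved stays moved. The work goes in short steps, Python scripts to look and compute and a tool call to move; the robot and the scene stay as the last step left them, time stands still between calls to the robot, and variables do not carry over. Pictures are saved under pics/ and viewed, at most 14 in all, crops included, and the job is handed in when it is done.

Besides the shell and the picture viewer there is one more tool, called after "Emit:" as name(argument=value, ...) on one line, values as JSON. play_rows: Moves the arm, as the interface text tells. Its arguments: {"type":"object","properties":{"dp":{"type":"array"},"yaw":{"type":"array"},"gripper":{"type":"number"}},"required":["dp","yaw"]}

```bash
mkdir -p pics; cat > h.py <<'E'
import numpy as np, cv2
from workcell import ctrl, viewer, ticket, models
def save(im,n,box=None,s=1):
    p=im["pixels"][:,:,::-1]
    if box: p=p[box[1]:box[3],box[0]:box[2]]
    if s!=1: p=cv2.resize(p,None,fx=s,fy=s,interpolation=cv2.INTER_CUBIC)
    cv2.imwrite("pics/"+n,p)
def xyz(im):
    d=im["range_z"].astype(float); v,u=np.mgrid[0:480,0:640]
    P=np.stack([(u-im["cx"])/im["fx"]*d,-(v-im["cy"])/im["fy"]*d,-d,np.ones_like(d)],-1)
    W=(P@im["T"].T)[...,:3]; W[d==0]=np.nan; return W
E
python3 - <<'E'
from h import *
t=viewer.get_image("top"); s=viewer.get_image("side")
save(t,"top1.png"); save(s,"side1.png")
np.save("top.npy",xyz(t)); np.save("side.npy",xyz(s))
for im,n in((t,"top"),(s,"side")):
    W=xyz(im); print(n,[k for k in im.keys()],im["fx"],im["T"].round(2).tolist())
    for o in "sensor radio circuit battery dish tester programmer charger multimeter tin".split():
        for r in models.look_for(im,o)[:3]:
            c=np.array(r["bbox"]); u,v=c[:2].astype(int)
            print(o,round(r["conf"],2),c.round(0),W[v,u].round(0))
E
```

```text
top ['pixels', 'range_z', 'fx', 'fy', 'cx', 'cy', 'T', 'shot'] 601.8860155642955 [[-0.0, 0.99, -0.14, 377.01], [-1.0, -0.0, 0.01, 73.66], [0.01, 0.14, 0.99, 1278.06], [0.0, 0.0, 0.0, 1.0]]
sensor 0.83 [277. 316.  21.  17.] [400. 154.  57.]
sensor 0.61 [218. 329.  17.  11.] [372. 258. 142.]
radio 0.61 [222. 328.  29.  35.] [374. 250. 146.]
circuit 0.98 [226. 328.  44.  50.] [376. 244. 142.]
battery 0.77 [227. 330.  47.  58.] [370. 243. 132.]
dish 0.63 [448. 197.  30.  25.] [ 655. -209.    4.]
dish 0.25 [226. 326.  36.  47.] [380. 243. 146.]
tester 0.59 [246. 209.  42.  45.] [627. 225.   7.]
programmer 0.81 [350. 275.  53.  64.] [484.   3.   3.]
charger 0.66 [488. 321.  53.  76.] [ 386. -285.   10.]
multimeter 0.7 [348. 159.  39.  70.] [730.   9.  40.]
tin 0.4 [225. 327.  39.  48.] [378. 245. 147.]
side ['pixels', 'range_z', 'fx', 'fy', 'cx', 'cy', 'T', 'shot'] 604.7648933285249 [[-0.84, 0.26, -0.48, -22.63], [-0.54, -0.43, 0.72, 915.37], [-0.02, 0.86, 0.5, 698.71], [0.0, 0.0, 0.0, 1.0]]
sensor 0.8 [364. 323.  24.  29.] [346. 238. 106.]
sensor 0.77 [343. 311.  14.  31.] [366. 267. 139.]
radio 0.75 [344. 332.  40.  28.] [363. 270. 103.]
radio 0.39 [220. 374.  38.  42.] [522. 393.  36.]
circuit 0.96 [341. 348.  55.  38.] [364. 277.  76.]
battery 0.86 [343. 366.  73.  51.] [360. 277.  40.]
dish 0.61 [343. 219.  24.  13.] [ 654. -210.    8.]
tester 0.62 [239. 315.  57.  35.] [625. 225.   4.]
programmer 0.82 [360. 281.  69.  37.] [480.   8.   7.]
charger 0.9 [457. 233.  67.  36.] [ 389. -284.    8.]
multimeter 0.7 [263. 245.  74.  42.] [709.  36.  38.]
multimeter 0.47 [361. 282.  68.  40.] [481.   7.   4.]
tin 0.78 [218. 375.  34.  38.] [523. 397.  36.]
tin 0.4 [343. 310.  15.  33.] [367. 268. 143.]
```

View pics/top1.png

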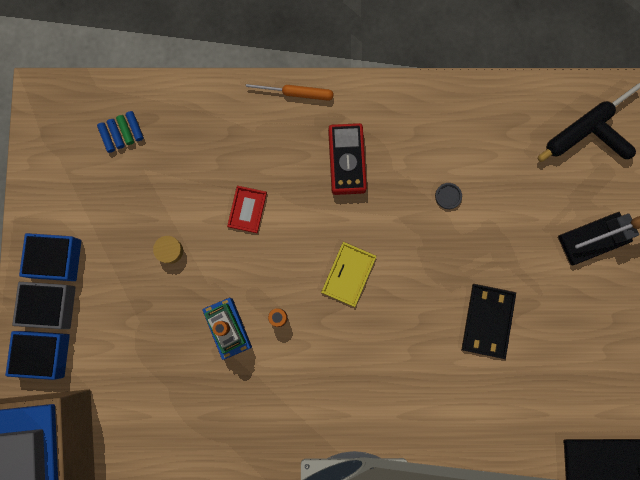

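View pics/side1.png

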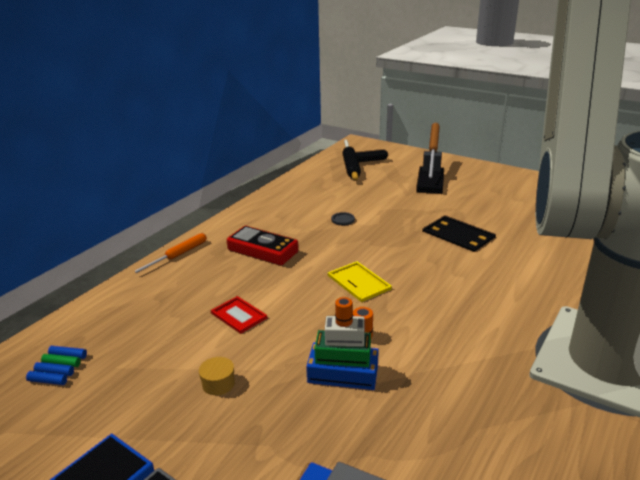

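Two candidates look like the sensor: (221,328) on top of the stack, and (277,317) standing on the bench. The one on the stack fits, since it's the smaller and sits on the radio. I'll confirm that in a crop while measuring.

```bash
python3 - <<'E'
from h import *
t=viewer.get_image("top"); s=viewer.get_image("side"); save(t,"crop1.png",(180,280,310,370),5)
W=xyz(t);S=xyz(s)
print("bench z",np.nanmedian(W[280:310,100:180,2]),np.nanmedian(S[300:360,100:180,2]))
def rect(P,n):
    P=P[~np.isnan(P).any(1)]
    if len(P)<5: print(n,"few");return
    (c,sz,a)=cv2.minAreaRect(P[:,:2].astype(np.float32))
    if sz[0]<sz[1]: a+=90
    print(n,len(P),"c",np.round(c,1),"size",np.round(sz,1),"long axis deg",round((a+90)%180-90,1),"z",np.percentile(P[:,2],[5,50,95]).round(1))
for nm,X in(("top",W),("side",S)):
    reg=(np.abs(X[...,0]-374)<90)&(np.abs(X[...,1]-250)<75)
    for lo,hi,n in((128,170,"sensor"),(97,115,"radio"),(64,78,"circuit"),(30,43,"battery")):
        rect(X[reg&(X[...,2]>lo)&(X[...,2]<hi)],nm+" "+n)
    reg=(np.hypot(X[...,0]-400,X[...,1]-154)<40)
    rect(X[reg&(X[...,2]>20)],nm+" decoy")
    reg=(np.hypot(X[...,0]-520,X[...,1]-393)<60)
    rect(X[reg&(X[...,2]>15)],nm+" tin")
    reg=(np.hypot(X[...,0]-725,X[...,1]-12)<110)
    rect(X[reg&(X[...,2]>15)],nm+" meter")
for nm,im,X in(("top",t,W),("side",s,S)):
    h=cv2.cvtColor(im["pixels"],cv2.COLOR_RGB2HSV).astype(int); H,Sa,V=h[...,0],h[...,1],h[...,2]
    for n,c,r,m in(("tester",(625,225),70,((H<6)|(H>172))&(Sa>150)),("prog",(483,4),85,(H>22)&(H<35)&(Sa>150)),
                   ("charger",(388,-285),95,V<50),("dish",(655,-210),45,(Sa<90)&(V<110))):
        k=m&(np.hypot(X[...,0]-c[0],X[...,1]-c[1])<r)
        k=cv2.morphologyEx(k.astype(np.uint8),cv2.MORPH_OPEN,np.ones((2,2)))>0
        rect(X[k],nm+" "+n)
E
```

```text
bench z -0.2680312098095783 1.1497687193319166
top sensor 190 c [374.2 255. ] size [26.1 27.8] long axis deg -89.8 z [136.9 145.3 149. ]
top radio 417 c [372.8 255.2] size [62.2 37. ] long axis deg 28.4 z [101.6 105.4 109.8]
top circuit 423 c [374.4 258.7] size [88.1 48.8] long axis deg 25.3 z [67.9 71.9 75.6]
top battery 531 c [374.  259.7] size [111.7  62.6] long axis deg 22.9 z [33.1 37.6 41.7]
top decoy 272 c [395.5 154.1] size [36.  35.4] long axis deg 70.9 z [42.1 52.7 56.7]
top tin 612 c [537.7 386.2] size [55.1 55.9] long axis deg -31.4 z [28.8 33.7 37.8]
top meter 2389 c [734.3   8.4] size [151.8  74.4] long axis deg 2.6 z [28.5 34.4 39.2]
side sensor 316 c [372.  255.5] size [26.7 29.6] long axis deg -60.3 z [129.7 144.9 148.6]
side radio 604 c [369.7 257.3] size [61.  39.8] long axis deg 31.9 z [ 98.4 106.7 111.1]
side circuit 742 c [372.1 258.9] size [87.8 52.3] long axis deg 25.7 z [65.5 72.9 76.2]
side battery 915 c [371.5 260.4] size [112.1  65.4] long axis deg 22.4 z [31.1 38.6 41.8]
side decoy 309 c [392.3 152.4] size [34.3 37.6] long axis deg -3.7 z [25.5 53.6 56.5]
[... 187 characters left out ...]
48 c [625.6 222.2] size [67.1 92.6] long axis deg -12.4 z [-1.1  4.6 10.7]
top prog 2026 c [485.3   4.2] size [ 78.9 119.6] long axis deg -23.1 z [-0.4  4.3 10.1]
top charger 2815 c [ 384.5 -289.8] size [ 97.5 141.4] long axis deg -11.9 z [-0.4  4.4 10.3]
top dish 555 c [ 653.7 -212.9] size [59.2 55.7] long axis deg 82.3 z [-1.2  5.  10.8]
side tester 874 c [623.  224.6] size [68.1 95.8] long axis deg -12.3 z [ 2.1  5.9 11.2]
side prog 1406 c [481.1   6.5] size [ 84.9 122.3] long axis deg -22.9 z [ 2.6  6.1 11.2]
side charger 1121 c [ 381.6 -285.2] size [ 98.3 143. ] long axis deg -11.6 z [ 3.1  6.3 10.6]
side dish 219 c [ 649.8 -210.2] size [51.5 61.3] long axis deg -58.3 z [ 2.8  6.4 11.3]
```

View pics/crop1.png

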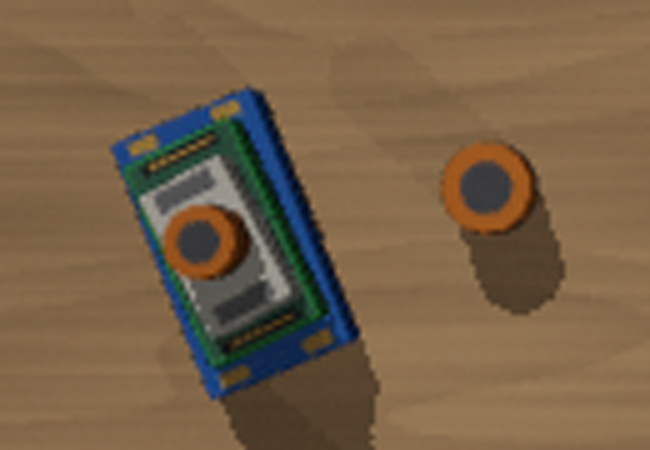

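The crop shows the smaller orange cylinder on the radio at about crop (205,240), which is top (221,328). The larger one stands alone at crop (487,187), measuring 36 mm across and 57 mm tall. The stack one measures 27 mm across with its top at 145 mm, so that is the sensor.

```bash
cat >> h.py <<'E'
from scipy.spatial.transform import Rotation as R
def st():
    o=ctrl.get_obs(); M=R.from_rotvec(o["orientation"]).as_matrix()
    a=np.degrees(np.arctan2(M[1,1],M[0,1]))
    print("t",round(o["t"],2),"tcp",np.round(o["ee_pos"],1),"close-axis deg",round(a,1),"zdir",M[:,2].round(3),"q",np.round(o["qpos"],2),"w",round(o["width"],1),"gf",o["grasp_force"],"ft",np.round(o["ft_force"],1))
    return o
E
python3 -c "
from h import *
st()"
```

```text
t 1.2 tcp [ 232.3 -580.2  222.7] close-axis deg -68.2 zdir [-0. -0. -1.] q [-1.21  0.42  1.63 -0.    1.09 -0.02] w 87.8 gf 0.0 ft [-0.4  0.5  0.5]
```

Emit:
play_rows(dp=[[24,36,0],[24,36,0],[24,36,0],[24,36,0],[24,36,0],[24,36,0],[24,36,0],[24,36,0]], yaw=[0,0,0,0,0,0,0,0], gripper=0)

```text
t: 1.87
ee_pos: [418.0, -301.1, 222.9]
orientation: [3.085, 0.594, 0.001]
ft_force: [1.0, -0.7, -0.1]
width: 87.6
grasp_force: 0.0
```

Emit:
play_rows(dp=[[7,37,0],[7,37,0],[7,37,0],[7,37,0],[7,37,0],[7,37,0],[7,37,0],[7,37,0]], yaw=[0,0,0,0,0,0,0,0])

```text
t: 2.53
ee_pos: [473.3, -5.0, 223.0]
orientation: [3.085, 0.594, 0.001]
ft_force: [0.8, -0.6, -0.4]
width: 87.4
grasp_force: 0.0
```

Emit:
play_rows(dp=[[-14,34,0],[-14,34,0],[-14,34,0],[-14,34,0],[-14,34,0],[-14,34,0],[-14,34,0],[0,0,0]], yaw=[0,0,0,0,0,0,0,0])

```text
t: 3.2
ee_pos: [373.4, 235.7, 223.1]
orientation: [-3.082, -0.602, -0.001]
ft_force: [-0.6, -0.1, 1.2]
width: 87.9
grasp_force: 0.0
```

```bash
python3 - <<'E'
from h import *
st(); w=viewer.get_image("wrist"); save(w,"w1.png"); print({k:(np.round(w[k],2).tolist()) for k in("fx","cx","cy","hand_eye")})
E
```

```text
t 3.2 tcp [373.4 235.7 223.1] close-axis deg -67.9 zdir [ 0.     0.002 -1.   ] q [0.54 0.15 2.02 0.   0.97 1.72] w 87.9 gf 0.0 ft [-0.6 -0.1  1.2]
{'fx': 371.65, 'cx': 322.94, 'cy': 233.07, 'hand_eye': [[-0.0, 0.96, 0.28, 76.92], [1.0, 0.0, -0.0, -0.49], [-0.0, 0.28, -0.96, -162.59], [0.0, 0.0, 0.0, 1.0]]}
```

View pics/w1.png

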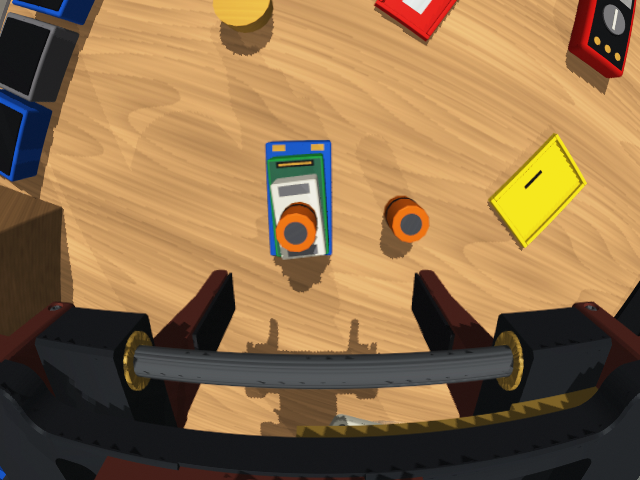

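The wrist view shows the sensor at (297,230) on the stack, the large look-alike at (407,222), and fingers clear of both. I'll measure the stack from here.

```bash
cat >> h.py <<'E'
def wcloud(o,im):
    d=im["range_z"].astype(float); v,u=np.mgrid[0:480,0:640]
    x=(u-im["cx"])/im["fx"]; y=(v-im["cy"])/im["fy"]; th=np.hypot(x,y)+1e-9; k=np.tan(np.minimum(th,1.4))/th*d
    P=np.stack([x*k,-y*k,-d,np.ones_like(d)],-1)
    T=np.eye(4); T[:3,:3]=R.from_rotvec(o["orientation"]).as_matrix(); T[:3,3]=o["ee_pos"]
    W=(P@(T@im["hand_eye"]).T)[...,:3]; W[(d==0)|(th>1.2)]=np.nan; return W
def rect(P,n):
    P=P[~np.isnan(P).any(1)]
    if len(P)<5: print(n,"few");return
    (c,sz,a)=cv2.minAreaRect(P[:,:2].astype(np.float32))
    if sz[0]<sz[1]: a+=90
    print(n,len(P),"c",np.round(c,1),"size",np.round(sz,1),"long axis deg",round((a+90)%180-90,1),"z",np.percentile(P[:,2],[5,50,95]).round(1))
def wstack(names):
    o=st(); im=viewer.get_image("wrist"); X=wcloud(o,im)
    reg=(np.abs(X[...,0]-374)<80)&(np.abs(X[...,1]-258)<65)
    for lo,hi,n in((128,170,"sensor"),(97,115,"radio"),(64,78,"circuit"),(30,43,"battery")):
        if n in names: rect(X[reg&(X[...,2]>lo)&(X[...,2]<hi)],n)
    return o,im,X
E
python3 -c "
from h import *
wstack(['sensor','radio','circuit','battery'])"
```

```text
t 3.25 tcp [374.2 233.7 222.9] close-axis deg -67.9 zdir [ 0.001  0.001 -1.   ] q [0.53 0.15 2.02 0.   0.97 1.72] w 87.8 gf 0.0 ft [ 0.2 -0.7 -0.1]
sensor 1435 c [373.5 256.7] size [27.1 27.7] long axis deg -31.7 z [134.5 146.4 147.7]
radio 2041 c [371.3 256.8] size [63.  36.7] long axis deg 28.7 z [104.3 106.6 108. ]
circuit 1660 c [373.3 259.8] size [87.8 48.8] long axis deg 25.7 z [70.7 72.7 74.1]
battery 1728 c [372.7 261.8] size [111.3  62.2] long axis deg 22.3 z [36.8 38.4 39.8]
```

Emit:
play_rows(dp=[[-0.5,12,0],[-0.2,11,0],[0,0,-25],[0,0,-25],[0,0,-25],[0,0,-20],[0,0,-10],[0,0,0]], yaw=[0,0,0,0,0,0,0,0])

```text
t: 3.97
ee_pos: [373.9, 253.2, 115.8]
orientation: [3.084, 0.592, -0.006]
ft_force: [-1.0, 0.1, 0.5]
width: 87.7
grasp_force: 0.0
```

Emit:
play_rows(dp=[[0,0,0],[0,0,0],[0,0,0],[0,0,0],[0,0,0],[0,0,0],[0,0,0],[0,0,0]], yaw=[0,0,0,0,0,0,0,0], gripper=1)

```text
t: 4.63
ee_pos: [374.5, 254.2, 117.9]
orientation: [-3.085, -0.595, -0.001]
ft_force: [-0.9, -0.2, 0.1]
width: 37.7
grasp_force: 0.0
```

Emit:
play_rows(dp=[[-1,2.5,0],[0,0,0],[0,0,0],[0,0,0],[0,0,0],[0,0,0]], yaw=[0,0,0,0,0,0])

```text
t: 5.13
ee_pos: [373.6, 256.8, 117.7]
orientation: [-3.085, -0.594, -0.0]
ft_force: [-0.5, -0.1, 0.9]
width: 27.2
grasp_force: 30.0
```

Emit:
play_rows(dp=[[0,0,5],[0,0,20],[0,0,30],[0,0,0]], yaw=[0,0,0,0])

```text
t: 5.47
ee_pos: [375.7, 257.9, 176.7]
orientation: [-3.083, -0.594, -0.009]
ft_force: [0.7, 0.5, 0.0]
width: 27.5
grasp_force: 30.0
```

Emit:
play_rows(dp=[[17,-29,0],[17,-29,0],[17,-29,0],[17,-29,0],[17,-29,0],[17,-29,0],[17,-29,0],[17,-29,0]], yaw=[0,0,0,0,0,0,0,0])

```text
t: 6.13
ee_pos: [509.8, 22.9, 172.4]
orientation: [3.085, 0.594, -0.001]
ft_force: [0.5, 0.9, -0.3]
width: 27.1
grasp_force: 30.0
```

Emit:
play_rows(dp=[[20,-34,0],[20,-34,-5],[20,-34,-10],[20,-34,-15],[20,-34,-20],[20,-34,-20],[20,-34,0],[0,0,0]], yaw=[0,0,0,0,0,0,0,0])

```text
t: 6.8
ee_pos: [649.1, -214.8, 103.5]
orientation: [3.084, 0.588, 0.002]
ft_force: [0.6, -0.2, 0.0]
width: 27.5
grasp_force: 30.0
```

```bash
python3 - <<'E'
from h import *
o=st(); w=viewer.get_image("wrist"); save(w,"w2.png"); o=ctrl.get_obs(); st()
X=wcloud(o,w)
h=cv2.cvtColor(w["pixels"],cv2.COLOR_RGB2HSV).astype(int)
k=(h[...,1]<90)&(h[...,2]<120)&(np.hypot(X[...,0]-652,X[...,1]+211)<45)&(X[...,2]<20)
rect(X[k],"dish")
E
```

```text
t 6.8 tcp [ 649.1 -214.8  103.5] close-axis deg -68.4 zdir [ 0.001 -0.002 -1.   ] q [-0.34  0.64  1.56 -0.    0.94  0.86] w 27.5 gf 29.99913990497589 ft [ 0.6 -0.2  0. ]
t 6.85 tcp [ 647.7 -212.2  103.8] close-axis deg -68.4 zdir [ 0. -0. -1.] q [-0.33  0.64  1.56 -0.    0.94  0.86] w 27.3 gf 29.99933034181595 ft [ 0.6  0.2 -0.8]
dish 4713 c [ 652.5 -206.1] size [57.6 57.6] long axis deg -58.4 z [ 3.8  5.3 10.3]
```

View pics/w2.png

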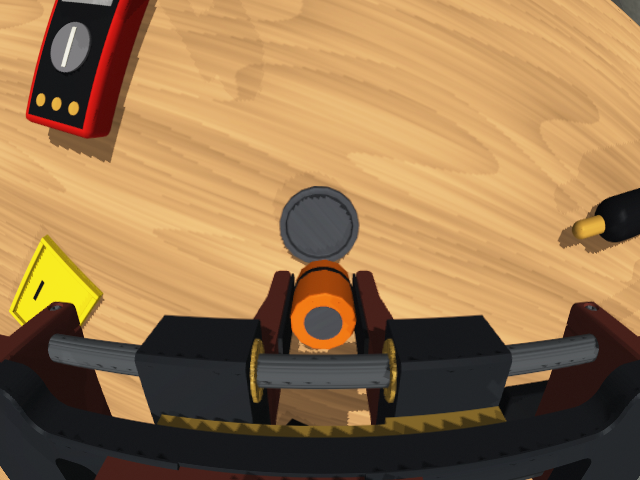

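The wrist view shows the sensor held upright at (323,300) and the dish at (319,223), slightly ahead of it.

Emit:
play_rows(dp=[[5,2,0],[0,0,-20],[0,0,-25],[0,0,-20],[0,0,-12],[0,0,0],[0,0,0]], yaw=[0,0,0,0,0,0,0])

```text
t: 7.43
ee_pos: [651.7, -205.9, 28.2]
orientation: [-3.084, -0.596, 0.001]
ft_force: [-0.2, -0.6, -0.3]
width: 27.6
grasp_force: 30.0
```

Emit:
play_rows(dp=[[0,0,-4],[0,0,-3],[0,0,-2],[0,0,-1],[0,0,0],[0,0,0]], yaw=[0,0,0,0,0,0])

```text
t: 7.93
ee_pos: [652.0, -207.1, 18.4]
orientation: [3.085, 0.594, 0.0]
ft_force: [0.1, -0.2, -0.7]
width: 27.7
grasp_force: 30.0
```

Emit:
play_rows(dp=[[1,-2.5,0],[0,0,-1],[0,0,-1],[0,0,0],[0,0,0]], yaw=[0,0,0,0,0])

```text
t: 8.35
ee_pos: [652.8, -209.4, 16.0]
orientation: [-3.085, -0.594, 0.0]
ft_force: [-0.1, 0.0, -0.0]
width: 27.8
grasp_force: 30.0
```

Emit:
play_rows(dp=[[0,0,-0.5],[0,0,-0.5],[0,0,0],[0,0,0]], yaw=[0,0,0,0])

```text
t: 8.68
ee_pos: [653.0, -209.5, 15.8]
orientation: [3.085, 0.595, 0.0]
ft_force: [-2.2, 0.6, 4.7]
width: 27.3
grasp_force: 30.0
```

Emit:
play_rows(dp=[[0,0,0],[0,0,0],[0,0,0],[0,0,0],[0,0,0]], yaw=[0,0,0,0,0], gripper=0)

```text
t: 9.1
ee_pos: [652.9, -209.5, 15.0]
orientation: [-3.085, -0.595, 0.0]
ft_force: [-0.3, 0.0, -0.0]
width: 57.4
grasp_force: 0.0
```

Emit:
play_rows(dp=[[0,0,10],[0,0,25],[0,0,35],[0,0,35],[0,0,35],[0,0,10],[-20,34,0],[-20,34,0]], yaw=[0,0,0,0,0,0,0,0])

```text
t: 9.77
ee_pos: [613.7, -142.3, 166.9]
orientation: [3.084, 0.59, 0.006]
ft_force: [-0.5, 0.9, -0.6]
width: 87.7
grasp_force: 0.0
```

```bash
python3 - <<'E'
from h import *
t=viewer.get_image("top"); X=xyz(t)
reg=np.hypot(X[...,0]-652,X[...,1]+210)<50
rect(X[reg&(X[...,2]>25)],"sensor"); rect(X[reg&(X[...,2]>3.5)&(X[...,2]<15)],"dish"); save(t,"c3.png",(400,150,500,240),5)
E
```

```text
sensor 584 c [ 627.2 -191.5] size [66.6 39.7] long axis deg 38.2 z [269.5 512.3 524.9]
dish few
```

View pics/c3.png

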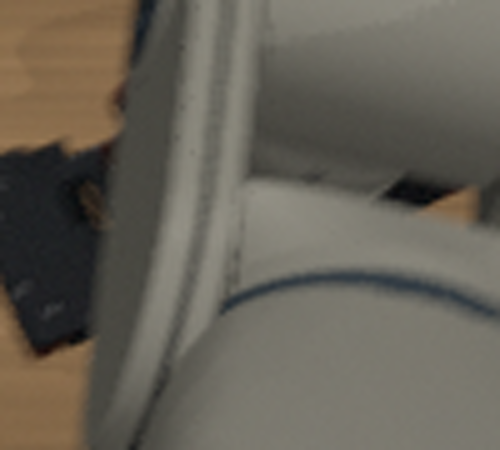

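The arm blocks the top view of the dish, so I'll check the sensor once it has moved away. Moving to the radio.

Emit:
play_rows(dp=[[-20,33,0],[-20,33,0],[-20,33,0],[-20,33,0],[-20,33,0],[-20,33,0],[-20,33,5],[-20,33,5]], yaw=[0,0,0,0,0,0,0,0])

```text
t: 10.48
ee_pos: [451.4, 123.6, 175.2]
orientation: [3.085, 0.594, -0.001]
ft_force: [0.5, 0.8, 0.6]
width: 87.8
grasp_force: 0.0
```

Emit:
play_rows(dp=[[-20,33,5],[-20,33,5],[-20,33,0],[-10,15,0],[0,0,0],[0,0,0],[0,0,0]], yaw=[2,2,2,1,0,0,0])

```text
t: 11.07
ee_pos: [383.3, 236.0, 185.2]
orientation: [3.043, 0.781, 0.0]
ft_force: [0.1, -0.8, -0.8]
width: 87.7
grasp_force: 0.0
```

```bash
python3 - <<'E'
from h import *
wstack(['radio','circuit','battery'])
t=viewer.get_image("top"); X=xyz(t)
reg=np.hypot(X[...,0]-652,X[...,1]+210)<50
rect(X[reg&(X[...,2]>25)],"sensor"); rect(X[reg&(X[...,2]>3.5)&(X[...,2]<15)],"dish"); save(t,"c4.png",(400,150,500,240),5)
E
```

```text
t 11.07 tcp [383.3 236.  185.2] close-axis deg -61.2 zdir [ 0. -0. -1.] q [ 0.53  0.22  2.03 -0.    0.89  1.59] w 87.7 gf 0.0 ft [ 0.1 -0.8 -0.8]
radio 4509 c [371.1 257. ] size [62.8 36.1] long axis deg 29.2 z [104.9 106.5 107.7]
circuit 2133 c [373.4 259.8] size [87.7 48.1] long axis deg 25.4 z [70.6 72.7 74.1]
battery 2137 c [372.6 261.1] size [111.5  62.7] long axis deg 22.8 z [36.8 38.4 39.7]
sensor 162 c [ 653.1 -209.9] size [26.6 27.2] long axis deg -74.0 z [30.  43.8 47.9]
dish 399 c [ 654.4 -208.7] size [91.9 94.3] long axis deg -60.5 z [ 3.7  6.3 12. ]
```

View pics/c4.png

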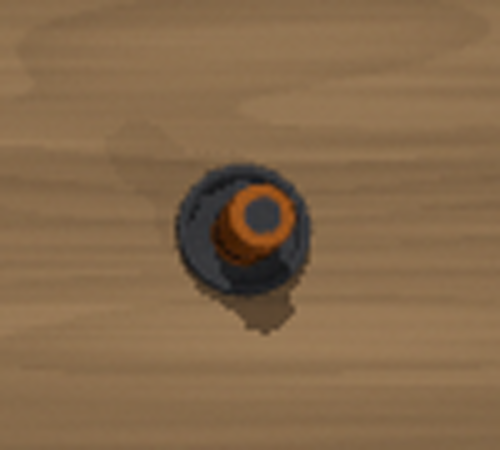

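The crop shows the sensor upright inside the dish, at crop (250,220). Next, the radio.

Emit:
play_rows(dp=[[-6,11,0],[-6,10,0],[0,0,-25],[0,0,-25],[0,0,-25],[0,0,-17],[0,0,-10],[0,0,0]], yaw=[0,0,0,0,0,0,0,0])

```text
t: 11.83
ee_pos: [370.4, 256.0, 81.4]
orientation: [3.042, 0.779, -0.006]
ft_force: [-0.2, -0.7, 0.2]
width: 87.5
grasp_force: 0.0
```

Emit:
play_rows(dp=[[0,0,0],[0,0,0],[0,0,0]], yaw=[0,0,0], gripper=1)

```text
t: 12.08
ee_pos: [371.8, 257.8, 84.2]
orientation: [-3.042, -0.781, -0.003]
ft_force: [0.2, 0.1, -0.2]
width: 71.5
grasp_force: 0.0
```

Emit:
play_rows(dp=[[0,-1,0],[0,0,0],[0,0,0],[0,0,0],[0,0,0],[0,0,0],[0,0,0],[0,0,0]], yaw=[0,0,0,0,0,0,0,0])

```text
t: 12.75
ee_pos: [371.0, 256.6, 83.3]
orientation: [-3.043, -0.782, -0.0]
ft_force: [-0.7, -0.6, 3.5]
width: 35.8
grasp_force: 30.0
```

Emit:
play_rows(dp=[[0,0,0],[0,0,5],[0,0,20],[0,0,25],[0,0,0]], yaw=[0,0,0,0,0])

```text
t: 13.17
ee_pos: [372.7, 257.7, 136.3]
orientation: [-3.041, -0.781, -0.008]
ft_force: [1.2, 0.6, -0.2]
width: 36.2
grasp_force: 30.0
```

Emit:
play_rows(dp=[[28,-4,0],[32,-4,0],[32,-4,0],[32,-4,0],[32,-4,0],[32,-5,0],[32,-5,0],[32,-5,0]], yaw=[-5,-5,-5,-5,-5,-5,-5,-6])

```text
t: 13.83
ee_pos: [623.9, 220.9, 132.1]
orientation: [3.123, -0.34, -0.002]
ft_force: [-0.1, 0.4, -1.2]
width: 36.2
grasp_force: 30.0
```

Emit:
play_rows(dp=[[0,0,0],[0,0,0],[0,0,0]], yaw=[0,0,0])

```text
t: 14.08
ee_pos: [621.5, 221.2, 131.9]
orientation: [3.123, -0.332, -0.004]
ft_force: [-0.7, -0.3, -0.9]
width: 35.9
grasp_force: 30.0
```

```bash
python3 - <<'E'
from h import *
o=st(); w=viewer.get_image("wrist"); X=wcloud(o,w)
h=cv2.cvtColor(w["pixels"],cv2.COLOR_RGB2HSV).astype(int)
k=((h[...,0]<6)|(h[...,0]>172))&(h[...,1]>150)&(np.hypot(X[...,0]-624,X[...,1]-223)<65)&(X[...,2]<25)
rect(X[k],"tester"); save(w,"w5.png")
E
```

```text
t 14.08 tcp [621.5 221.2 131.9] close-axis deg -102.1 zdir [-0.003 -0.001 -1.   ] q [0.32 0.58 1.6  0.   0.96 2.11] w 35.9 gf 29.99845862388611 ft [-0.7 -0.3 -0.9]
tester 4212 c [627.9 224.6] size [66.5 87.6] long axis deg -12.3 z [ 3.5  5.  10.2]
```

View pics/w5.png

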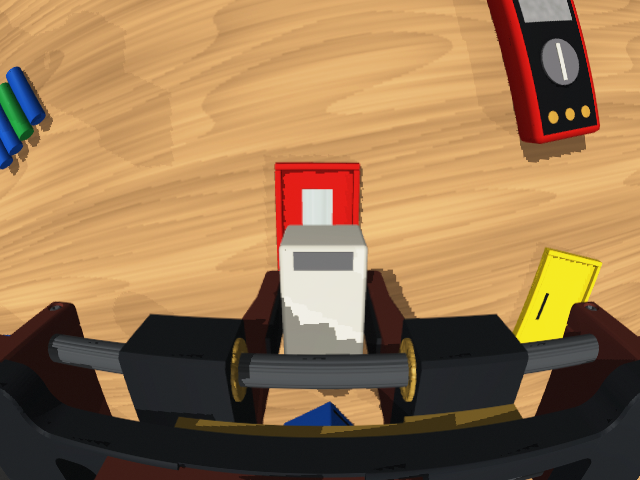

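The radio is held level and lined up over the red tray, seen at (318,215). The tray's near end is hidden by the radio.

Emit:
play_rows(dp=[[3.5,3,0],[0,0,-25],[0,0,-30],[0,0,-25],[0,0,-20],[0,0,-8],[0,0,-4],[0,0,0]], yaw=[0,0,0,0,0,0,0,0])

```text
t: 14.8
ee_pos: [626.0, 224.8, 21.0]
orientation: [3.124, -0.332, -0.001]
ft_force: [-0.4, 0.8, -1.5]
width: 35.8
grasp_force: 30.0
```

Emit:
play_rows(dp=[[0,0,0],[0,0,-1],[0,0,-1],[0,0,0],[0,0,0]], yaw=[0,0,0,0,0])

```text
t: 15.22
ee_pos: [626.7, 224.6, 19.8]
orientation: [-3.123, 0.333, -0.001]
ft_force: [0.2, -0.4, -0.8]
width: 35.8
grasp_force: 30.0
```

Emit:
play_rows(dp=[[-1.5,0,-1],[0,0,-1.5],[0,0,-1],[0,0,0],[0,0,0]], yaw=[0,0,0,0,0])

```text
t: 15.63
ee_pos: [624.9, 224.5, 15.5]
orientation: [3.124, -0.333, -0.0]
ft_force: [-0.1, 0.7, -1.2]
width: 35.7
grasp_force: 30.0
```

Emit:
play_rows(dp=[[0,0,-0.5],[0,0,-0.5],[0,0,-0.5],[0,0,0],[0,0,0]], yaw=[0,0,0,0,0])

```text
t: 16.05
ee_pos: [625.0, 224.5, 15.4]
orientation: [3.124, -0.333, 0.0]
ft_force: [-4.1, -1.4, 9.7]
width: 35.9
grasp_force: 30.0
```

Emit:
play_rows(dp=[[0,0,0],[0,0,0],[0,0,0],[0,0,0],[0,0,0]], yaw=[0,0,0,0,0], gripper=0)

```text
t: 16.47
ee_pos: [624.9, 224.5, 14.0]
orientation: [3.124, -0.333, -0.0]
ft_force: [-1.1, -0.7, 0.8]
width: 65.9
grasp_force: 0.0
```

Emit:
play_rows(dp=[[0,0,10],[0,0,25],[0,0,35],[0,0,35],[0,0,30],[-25,3,10],[-25,3,0],[-25,3,0]], yaw=[0,0,0,0,0,4,4,4])

```text
t: 17.13
ee_pos: [550.0, 233.7, 161.2]
orientation: [-3.14, 0.001, -0.005]
ft_force: [0.6, 0.8, -0.5]
width: 88.2
grasp_force: 0.0
```

Emit:
play_rows(dp=[[-25,3,0],[-25,3,0],[-25,4,0],[-25,4,0],[-25,4,0],[-25,4,0],[-22,3,0],[0,0,0]], yaw=[4,4,4,4,4,4,2,0])

```text
t: 17.8
ee_pos: [374.1, 258.0, 159.4]
orientation: [3.061, 0.707, -0.004]
ft_force: [-0.2, -0.6, 0.9]
width: 87.5
grasp_force: 0.0
```

```bash
python3 - <<'E'
from h import *
wstack(['circuit','battery'])
t=viewer.get_image("top"); X=xyz(t)
reg=np.hypot(X[...,0]-624,X[...,1]-224)<70
rect(X[reg&(X[...,2]>25)],"radio"); save(t,"c6.png",(190,160,290,250),5)
E
```

```text
t 17.8 tcp [374.1 258.  159.4] close-axis deg -64.0 zdir [-0.002 -0.001 -1.   ] q [0.58 0.27 2.04 0.   0.83 1.69] w 87.5 gf 0.0 ft [-0.2 -0.6  0.9]
circuit 8007 c [373.2 259.9] size [87.4 48.2] long axis deg 25.6 z [71.5 72.8 73.9]
battery 2525 c [372.6 261.2] size [111.7  63. ] long axis deg 23.0 z [36.7 38.4 39.7]
radio 528 c [626.  223.6] size [36.4 62.3] long axis deg -11.9 z [32.3 37.8 42. ]
```

View pics/c6.png

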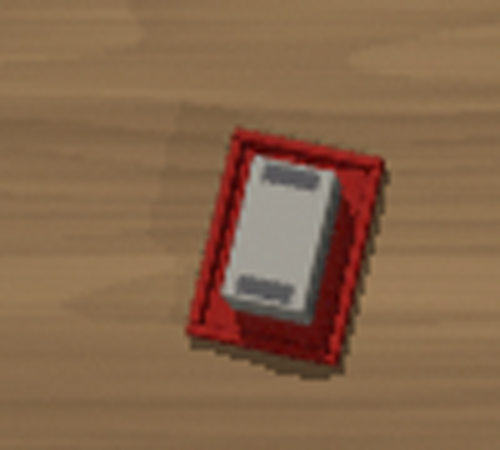

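The crop shows the white radio flat and inside the red tray's rim. Next, the circuit.

Emit:
play_rows(dp=[[0,2,0],[0,0,-25],[0,0,-30],[0,0,-25],[0,0,-20],[0,0,-10],[0,0,0],[0,0,0]], yaw=[-0.4,0,0,0,0,0,0,0])

```text
t: 18.57
ee_pos: [378.6, 260.6, 49.1]
orientation: [3.065, 0.69, -0.001]
ft_force: [0.3, 0.1, -0.4]
width: 87.6
grasp_force: 0.0
```

Emit:
play_rows(dp=[[0,0,0],[0,0,0]], yaw=[0,0], gripper=1)

```text
t: 18.73
ee_pos: [379.0, 261.1, 50.3]
orientation: [-3.064, -0.691, -0.004]
ft_force: [-0.4, -0.0, -0.2]
width: 78.1
grasp_force: 0.0
```

Emit:
play_rows(dp=[[-5.5,-1,0],[0,0,0],[0,0,0],[0,0,0],[0,0,0],[0,0,0],[0,0,0],[0,0,0]], yaw=[0,0,0,0,0,0,0,0])

```text
t: 19.4
ee_pos: [372.6, 259.6, 49.5]
orientation: [-3.064, -0.691, -0.0]
ft_force: [-1.3, -1.4, 5.2]
width: 47.8
grasp_force: 30.0
```

Emit:
play_rows(dp=[[0,0,5],[0,0,20],[0,0,30],[0,0,10],[0,0,0]], yaw=[0,0,0,0,0])

```text
t: 19.82
ee_pos: [374.0, 260.5, 116.4]
orientation: [-3.063, -0.691, -0.008]
ft_force: [-0.7, -1.0, -1.1]
width: 47.7
grasp_force: 30.0
```

Emit:
play_rows(dp=[[14,-32,0],[14,-32,0],[14,-32,0],[14,-32,0],[14,-32,0],[14,-32,0],[14,-32,0],[13,-31,0]], yaw=[-6,-6,-6,-6,-6,-6,-6,-6])

```text
t: 20.48
ee_pos: [483.3, 2.7, 113.0]
orientation: [3.079, -0.623, -0.002]
ft_force: [0.4, 0.4, 0.1]
width: 47.9
grasp_force: 30.0
```

Emit:
play_rows(dp=[[0,0,0],[0,0,0],[0,0,0]], yaw=[-0.4,0,0])

```text
t: 20.73
ee_pos: [482.4, 4.6, 113.1]
orientation: [3.078, -0.625, -0.003]
ft_force: [-0.1, 0.4, -0.3]
width: 47.7
grasp_force: 30.0
```

```bash
python3 - <<'E'
from h import *
o=st(); w=viewer.get_image("wrist"); X=wcloud(o,w)
h=cv2.cvtColor(w["pixels"],cv2.COLOR_RGB2HSV).astype(int)
k=(h[...,0]>22)&(h[...,0]<35)&(h[...,1]>150)&(np.hypot(X[...,0]-483,X[...,1]-5)<80)&(X[...,2]<25)
rect(X[k],"prog"); save(w,"w7.png")
E
```

```text
t 20.73 tcp [482.4   4.6 113.1] close-axis deg -113.0 zdir [-0.002  0.    -1.   ] q [-0.02  0.39  2.01  0.    0.74  1.96] w 47.7 gf 29.994164407253265 ft [-0.1  0.4 -0.3]
prog 5194 c [519.5  -7. ] size [79.7 43.4] long axis deg 66.5 z [ 3.5  4.9 10.1]
```

View pics/w7.png

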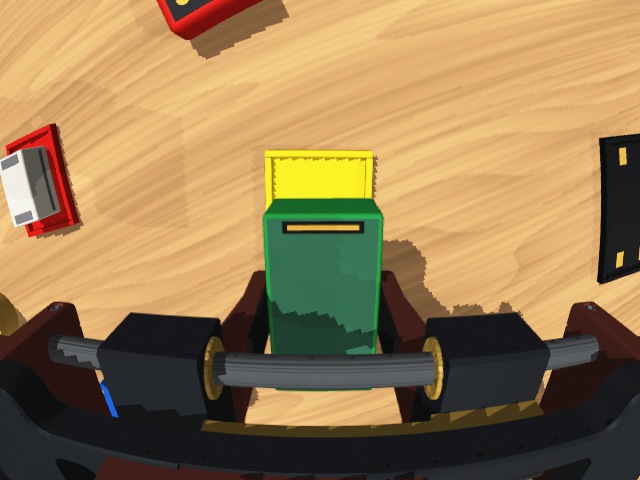

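The circuit is held level and lined up with the yellow tray, whose far end shows at (320,178). That far edge puts the tray centre near (484,6).

Emit:
play_rows(dp=[[1.5,1.5,0],[0,0,-25],[0,0,-25],[0,0,-20],[0,0,-15],[0,0,-7],[0,0,0],[0,0,0]], yaw=[0,0,0,0,0,0,0,0])

```text
t: 21.45
ee_pos: [484.9, 6.7, 22.3]
orientation: [3.079, -0.624, -0.001]
ft_force: [0.4, -0.8, -1.5]
width: 48.1
grasp_force: 30.0
```

Emit:
play_rows(dp=[[0,0,-1.5],[0,0,-1],[0,0,0],[0,0,0]], yaw=[0,0,0,0])

```text
t: 21.78
ee_pos: [485.3, 6.0, 20.2]
orientation: [-3.078, 0.626, -0.002]
ft_force: [-0.9, 0.5, -0.6]
width: 47.8
grasp_force: 30.0
```

Emit:
play_rows(dp=[[-1,0,-1.5],[0,0,-1.5],[0,0,-1],[0,0,0],[0,0,0]], yaw=[0,0,0,0,0])

```text
t: 22.2
ee_pos: [483.9, 6.0, 15.6]
orientation: [3.079, -0.626, -0.0]
ft_force: [-0.9, 0.1, -0.6]
width: 47.8
grasp_force: 30.0
```

Emit:
play_rows(dp=[[0,0,-0.5],[0,0,-0.5],[0,0,-0.5],[0,0,0],[0,0,0]], yaw=[0,0,0,0,0])

```text
t: 22.62
ee_pos: [483.9, 6.0, 15.5]
orientation: [3.079, -0.626, 0.0]
ft_force: [-6.5, 0.3, 20.3]
width: 47.8
grasp_force: 30.0
```

Emit:
play_rows(dp=[[0,0,0.8],[0,0,0],[0,0,0],[0,0,0],[0,0,0]], yaw=[0,0,0,0,0], gripper=0)

```text
t: 23.03
ee_pos: [483.9, 6.0, 14.8]
orientation: [3.079, -0.626, -0.001]
ft_force: [-0.0, 0.1, 0.0]
width: 77.8
grasp_force: 0.0
```

Emit:
play_rows(dp=[[0,0,10],[0,0,25],[0,0,35],[0,0,35],[0,0,15],[-10,24,0],[-10,24,0],[-10,24,0]], yaw=[0,0,0,0,0,4,4,4])

```text
t: 23.7
ee_pos: [453.9, 78.5, 136.2]
orientation: [-3.127, 0.298, -0.003]
ft_force: [0.5, -0.3, -0.5]
width: 87.8
grasp_force: 0.0
```

Emit:
play_rows(dp=[[-11,26,0],[-11,26,0],[-12,26,0],[-12,26,0],[-12,26,0],[-12,26,0],[-11,25,0],[0,0,0]], yaw=[5,5,5,5,5,5,4,0])

```text
t: 24.37
ee_pos: [371.7, 262.2, 135.7]
orientation: [-3.075, -0.637, -0.001]
ft_force: [0.1, -0.1, -0.3]
width: 87.5
grasp_force: 0.0
```

```bash
python3 - <<'E'
from h import *
wstack(['battery'])
t=viewer.get_image("top"); X=xyz(t)
reg=np.hypot(X[...,0]-484,X[...,1]-6)<80
rect(X[reg&(X[...,2]>25)],"circuit"); save(t,"c8.png",(300,220,400,330),5)
E
```

```text
t 24.37 tcp [371.7 262.2 135.7] close-axis deg -66.6 zdir [ 0.001  0.001 -1.   ] q [0.59 0.31 2.06 0.   0.77 1.75] w 87.5 gf 0.0 ft [ 0.1 -0.1 -0.3]
battery 12169 c [372.7 261. ] size [112.1  62.3] long axis deg 22.7 z [37.3 38.5 39.6]
circuit 987 c [485.4   5.3] size [48.  88.1] long axis deg -22.8 z [34.1 38.2 42.2]
```

View pics/c8.png

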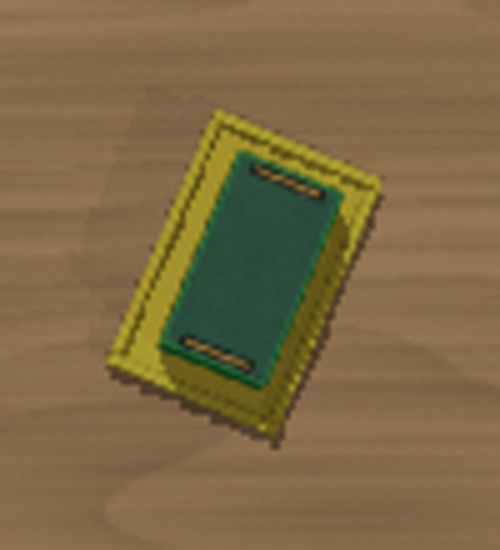

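The crop shows the circuit flat inside the yellow tray. Last, the battery.

Emit:
play_rows(dp=[[0,0,-20],[0,0,-30],[0,0,-30],[0,0,-25],[0,0,-11],[0,0,-5],[0,0,0],[0,0,0]], yaw=[-0.6,0,0,0,0,0,0,0])

```text
t: 25.13
ee_pos: [373.6, 259.0, 14.7]
orientation: [-3.082, -0.609, -0.001]
ft_force: [0.0, 0.3, 0.4]
width: 88.1
grasp_force: 0.0
```

Emit:
play_rows(dp=[[0,0,0]], yaw=[0])

```text
t: 25.22
ee_pos: [373.8, 259.4, 15.2]
orientation: [-3.081, -0.61, -0.003]
ft_force: [0.6, 0.1, 0.7]
width: 87.8
grasp_force: 0.0
```

Emit:
play_rows(dp=[[-1,1.5,-2],[0,0,0],[0,0,0],[0,0,0],[0,0,0],[0,0,0],[0,0,0]], yaw=[0,0,0,0,0,0,0], gripper=1)

```text
t: 25.8
ee_pos: [372.0, 260.7, 12.3]
orientation: [-3.081, -0.611, -0.0]
ft_force: [-1.4, 0.5, 6.2]
width: 61.7
grasp_force: 30.0
```

Emit:
play_rows(dp=[[0,0,4],[0,0,15],[0,0,25],[0,0,30],[0,0,25],[0,0,0],[0,0,0]], yaw=[0,0,0,0,0,0,0])

```text
t: 26.38
ee_pos: [372.4, 260.8, 111.7]
orientation: [-3.081, -0.61, -0.004]
ft_force: [-0.3, -0.3, -3.8]
width: 61.6
grasp_force: 30.0
```

Emit:
play_rows(dp=[[8,-20,0],[12,-30,0],[14,-36,0],[14,-36,0],[14,-36,0],[14,-36,0],[14,-36,0],[10,-36,0]], yaw=[0,0,-2,-2,-2,-2,-2,-2])

```text
t: 27.05
ee_pos: [471.5, -7.4, 109.1]
orientation: [-3.128, -0.282, 0.004]
ft_force: [0.6, -0.2, -2.7]
width: 61.7
grasp_force: 30.0
```

Emit:
play_rows(dp=[[4,-36,0],[-8,-36,0],[-14,-36,0],[-14,-36,0],[-14,-36,0],[-14,-36,0],[-14,-36,0],[-12,-25,0]], yaw=[-2,-2,-3,-3,-3,-3,-3,-3])

```text
t: 27.72
ee_pos: [383.9, -284.4, 109.0]
orientation: [-3.124, 0.323, 0.004]
ft_force: [0.8, -0.2, -3.9]
width: 62.2
grasp_force: 30.0
```

Emit:
play_rows(dp=[[-2,-6,0],[0,0,0],[0,0,0],[0,0,0]], yaw=[-0.4,0,0,0])

```text
t: 28.05
ee_pos: [383.6, -287.1, 110.0]
orientation: [-3.123, 0.326, 0.003]
ft_force: [0.7, 0.2, -3.1]
width: 61.5
grasp_force: 30.0
```

```bash
python3 - <<'E'
from h import *
o=st(); w=viewer.get_image("wrist"); X=wcloud(o,w)
h=cv2.cvtColor(w["pixels"],cv2.COLOR_RGB2HSV).astype(int)
k=(h[...,2]<60)&(np.hypot(X[...,0]-383,X[...,1]+287)<95)&(X[...,2]<16)&(X[...,2]>3)
k=cv2.morphologyEx(k.astype(np.uint8),cv2.MORPH_OPEN,np.ones((5,5)))>0
rect(X[k],"charger"); save(w,"w9.png")
E
```

```text
t 28.05 tcp [ 383.6 -287.1  110. ] close-axis deg -101.9 zdir [-0.002  0.002 -1.   ] q [-0.67  0.39  2.02  0.    0.73  1.11] w 61.5 gf 29.98430907726288 ft [ 0.7  0.2 -3.1]
charger 3925 c [ 441.1 -297.8] size [90.9 28. ] long axis deg 78.2 z [ 3.6  5.  10.1]
```

View pics/w9.png

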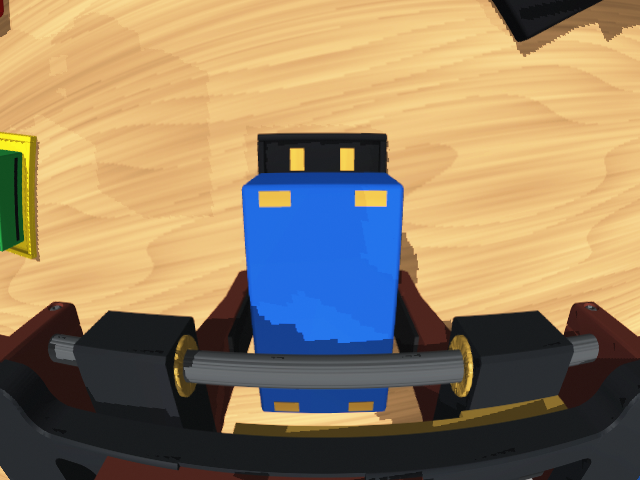

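The battery is held level over the cradle, whose far end shows at (322,153). From that edge the cradle centre is about (385,-286), which is within 2 mm of where it is now.

Emit:
play_rows(dp=[[1,0.5,-10],[0,0,-20],[0,0,-25],[0,0,-18],[0,0,-10],[0,0,-5],[0,0,0],[0,0,0]], yaw=[0,0,0,0,0,0,0,0])

```text
t: 28.77
ee_pos: [385.4, -287.9, 23.2]
orientation: [3.124, -0.327, 0.0]
ft_force: [0.3, 0.0, -3.6]
width: 61.7
grasp_force: 30.0
```

Emit:
play_rows(dp=[[0,0,-1],[0,0,-1],[0,0,0],[0,0,0]], yaw=[0,0,0,0])

```text
t: 29.1
ee_pos: [385.2, -288.2, 21.5]
orientation: [3.124, -0.328, 0.001]
ft_force: [-1.1, 0.6, -2.7]
width: 62.1
grasp_force: 30.0
```

Emit:
play_rows(dp=[[0,1,-1.5],[0,0,-1.5],[0,0,-1.5],[0,0,0],[0,0,0]], yaw=[0,0,0,0,0])

```text
t: 29.52
ee_pos: [384.9, -286.9, 16.4]
orientation: [-3.124, 0.328, 0.0]
ft_force: [0.0, 0.3, -3.3]
width: 61.8
grasp_force: 30.0
```

Emit:
play_rows(dp=[[0,0,-0.4],[0,0,-0.4],[0,0,0],[0,0,0]], yaw=[0,0,0,0])

```text
t: 29.85
ee_pos: [384.9, -286.9, 16.3]
orientation: [-3.124, 0.328, 0.0]
ft_force: [-1.7, 1.7, 8.5]
width: 61.6
grasp_force: 30.0
```

Emit:
play_rows(dp=[[0,0,0],[0,0,0],[0,0,0],[0,0,0],[0,0,0]], yaw=[0,0,0,0,0], gripper=0)

```text
t: 30.27
ee_pos: [385.0, -287.0, 15.6]
orientation: [3.124, -0.328, 0.0]
ft_force: [0.1, -1.3, -0.3]
width: 87.1
grasp_force: 0.0
```

Emit:
play_rows(dp=[[0,0,10],[0,0,25],[0,0,35],[0,0,35],[0,0,35],[0,0,30],[10,30,0],[10,30,0]], yaw=[0,0,0,0,0,0,0,0])

```text
t: 30.93
ee_pos: [406.2, -228.0, 188.7]
orientation: [3.121, -0.333, 0.009]
ft_force: [0.2, 0.3, -0.9]
width: 88.1
grasp_force: 0.0
```

Emit:
play_rows(dp=[[12,38,0],[12,38,0],[12,38,0],[12,38,0],[12,38,0],[10,38,0],[0,38,0],[-10,38,0]], yaw=[2,2,2,2,2,2,2,2])

```text
t: 31.6
ee_pos: [466.5, 79.1, 186.7]
orientation: [-3.139, -0.113, -0.004]
ft_force: [0.3, 0.4, 1.1]
width: 87.6
grasp_force: 0.0
```

Emit:
play_rows(dp=[[-12,38,0],[-12,38,0],[-12,38,0],[-12,38,0],[0,20,0],[0,0,0],[0,0,0],[0,0,0]], yaw=[0,0,0,0,0,0,0,0])

```text
t: 32.27
ee_pos: [416.7, 248.3, 185.8]
orientation: [3.139, 0.11, -0.0]
ft_force: [0.9, 0.5, -0.8]
width: 88.0
grasp_force: 0.0
```

```bash
python3 - <<'E'
from h import *
st(); t=viewer.get_image("top"); X=xyz(t); save(t,"end.png")
for n,c,r in(("battery",(384,-287),85),("circuit",(484,6),65),("radio",(625,224),55),("sensor",(653,-210),40),("tin",(536,386),45),("meter",(733,9),95)):
    m=np.hypot(X[...,0]-c[0],X[...,1]-c[1])<r
    rect(X[m&(X[...,2]>25)&(X[...,2]<80)],n)
E
```

```text
t 32.27 tcp [416.7 248.3 185.8] close-axis deg -86.0 zdir [-0. -0. -1.] q [ 0.51  0.27  1.96 -0.    0.91  2.01] w 88.0 gf 0.0 ft [ 0.9  0.5 -0.8]
battery 1766 c [ 386.5 -287.3] size [ 64.7 112.3] long axis deg -11.9 z [36.1 41.8 46. ]
circuit 988 c [485.5   5.3] size [47.9 88.6] long axis deg -22.8 z [33.9 38.2 42.1]
radio 526 c [626.3 223.6] size [36.8 62.9] long axis deg -11.7 z [32.3 37.6 41.7]
sensor 162 c [ 653.1 -209.7] size [25.3 28.1] long axis deg -45.0 z [29.7 43.5 48.1]
tin 605 c [537.3 386.2] size [54.8 57.3] long axis deg -88.3 z [29.5 33.7 38. ]
meter 2340 c [734.3   8.6] size [151.8  74.1] long axis deg 2.7 z [29.4 34.6 39.1]
```

View pics/end.png

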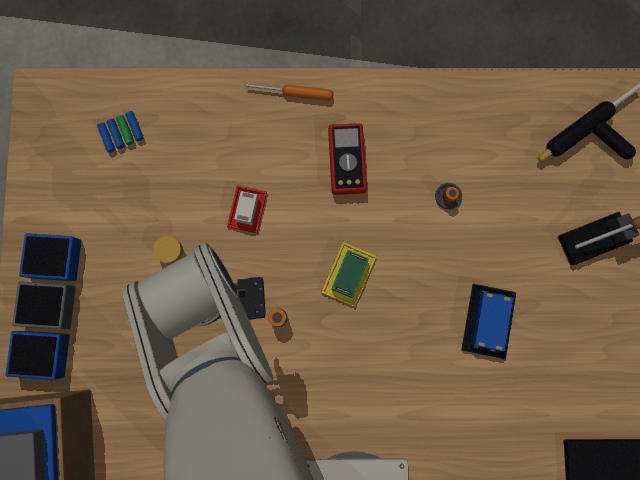

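The final view shows all four modules flat and inside their places: sensor at (451,195), radio (247,208), circuit (350,273) and battery (491,321). The multimeter and tin haven't moved, and the robot touches nothing.

```bash
python3 -c "
from h import *
print(ticket.close_job())"
```

```text
the job is handed in; nothing more can be done
None
```

The logger is apart and handed in: sensor, radio, circuit and battery were set down in that order, each flat and upright in its own place, with the multimeter and tin where they were.

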